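# Rehang the lift-off door of a sharps-box holder and shut it

## Task

The window door of the white sharps-box holder has been washed and stands in the drying rack. Hang it back on the holder: with the door open, lower it so that both hinge knuckles drop over the two upright pins together and sit fully down - the adjustable hinge plate is clamped several millimetres from its mark, so feel for the pins and never force or drop the door onto the holder. Then swing the door shut until its free edge has snapped behind the roller catch, let go, and leave the bottles, the dish and the cup undisturbed.

Things in the scene. Friction and masses are not known exactly. Their poses are not given: they have to be found in the camera images.
- door: Loose lift-off door, 0.24-0.39 kg. Grey frame 146 wide (its y), 150 tall (z), 12 thick (x), clear window in it. Origin: middle of the bottom edge, mid-thickness. z up, -x outer face, +y towards the hinge end. Starts upright in the rack. Hung and shut, its axes are within 0.05 rad of the holder's and its origin is near holder (-83, -2, 20). All in mm.
- door_grip (a point): Point on the top face of the door's top rail, at door (0, 30, 150), 65 from the hinge axis and 24 from the centre of mass. The rail (door z 124 to 150) is bare and 12 thick: pinch it here from above, firmly. The frame beside the window is as thick, the window 4.
- door_knuckle (a point): Centre of the underside of the door's lower knuckle, at door (0, 95, 25). Two dark steel barrel knuckles, 22 outside, 20 tall, upright through hole of 8, share this axis; the upper one's underside is 80 higher. They stand clear of the door's end: axis 22 from the frame.
- door_free_edge (a point): Middle of the door's free edge, away from the hinge, at door (0, -73, 75).
- holder: Fixed white box, no top, front (-x) open; foot 166 x 166, walls to z = 151. Origin: middle of underside, z up. A yellow sharps box stands inside, top at z = 162, 40 or more behind the shut door's inner face. The door shuts over the front, swinging about two upright pins at the front left (+y) corner; opening moves its free end from -y out to -x.
- hinge_mark (a point): Holder (-75, 93, 43): where pin axis and lower lug top would be with the adjustable hinge plate fully back and down. It is clamped 2 to 14 forward (holder -x) and 0 to 4 up from there, each time anew, unmeasured; y is exact. Two steel lugs, tops 80 apart in z, carry the knuckles; on each a blunt brass pin, 6 dia, 16 tall. Knuckles enter only within some 1.3 of the axis. It does not slip.
- keeper_lip (a point): Steel lip, underside centre, at holder (-74, -61.5, 176); 40 x 34 x 3.5. It overhangs the shut door's free top corner by 4 to 8 so that a shut door cannot be lifted off or put on: hang the door open by more than 0.2 rad (about square is handy). It shuts only when fully down on the lugs. Bring the door in level from the front, knuckles some 5 above the pin tips, as they cannot pass down over the upper lug.
- roller (a point): Centre of the catch's spring roller (7 radius) on the right jamb, holder (-94, -80, 95). It stands 2 in the way of the free edge, yields sideways when the door is pushed shut with about 3 to 5 N at that end, and springs back in front of the door. No more than 45 N may ever act between door and holder.
- bumper (a point): Face of the middle one of three rubber bumpers on the right jamb, at holder (-77, -64, 80); the shut door's inner face rests on them.
- drying_rack: Fixed drying rack: grey tray 104 x 150 x 8 with four steel wire hoops 73 tall along its y. The door stands between the middle two, 2 play each side, bottom at z = 8; same axes as the door at the start. Lift the door straight up 80 to clear it. Origin: middle of underside.
- bottle_red: Loose glass culture bottle with red contents, 34 mm diameter, 117 mm tall, origin under its middle. Leave alone.
- bottle_amber: Loose glass culture bottle with amber contents, 34 mm diameter, 117 mm tall, origin under its middle. Leave alone.
- petri: Loose closed petri dish, 84 mm diameter, 15 mm tall, origin under its middle. Leave alone.
- cup: Loose specimen cup with orange lid, 65 mm diameter, 67 mm tall, origin under its middle. Leave alone.

How it is judged (in metres and radians):
On the way, in this order (a step that is already met when the one before it is completed fails the run):
1. the door hangs open on both pins, knuckles fully down on the lugs (x of door_knuckle in the frame of holder between -0.0904 and -0.0756 m and y of door_knuckle in the frame of holder between 0.09 and 0.096 m and z of door_knuckle in the frame of holder between 0.041 and 0.049 m and angle between door's own z axis and vertical below 0.05 rad and angle between the x axis of door and the x axis of holder, either way round above 0.2 rad), for 0.2 s.
2. the door is shut against the bumpers, its free edge behind the roller (x of door_knuckle in the frame of holder between -0.0904 and -0.0756 m and y of door_knuckle in the frame of holder between 0.09 and 0.096 m and z of door_knuckle in the frame of holder between 0.041 and 0.049 m and angle between door's own z axis and vertical below 0.05 rad and x of door_free_edge in the frame of holder between -0.087 and -0.079 m and y of door_free_edge in the frame of holder below -0.07 m and angle between the x axis of door and the x axis of holder, either way round below 0.08 rad), for 0.2 s.
At the end, for the whole second after the job is handed in: Lower knuckle underside in holder frame x -83 +/- 7.4, y 93 +/- 3, z 45 +/- 4 mm, door upright to 0.05 rad; free edge at holder x -87 to -79 mm, door within 0.08 rad of shut; door released and at rest; bottles, dish and cup within 30 mm of their places (all of step 2 and linear speed of door below 0.01 m/s and angular speed of door below 0.05 rad/s and distance of each of bottle_red, bottle_amber, petri, cup from where it was at the start of the episode below 0.03 m); the robot touches nothing.
It fails at once if the door is forced or dropped onto the holder (more than 45 N between them) (contact force between door and holder above 45 N).
It fails at once if a bottle, the dish or the cup is pushed away or knocked over (distance of any of bottle_red, bottle_amber, petri, cup from where it was at the start of the episode above 0.03 m or angle between any of bottle_red, bottle_amber, petri, cup's own z axis and vertical above 0.4 rad).
It also fails if it takes over 72 s, if anything falls off the work surface, if the arm or the gripper's body presses on something with over 40 N, if the wrist force passes 120 N, or if a joint passes its speed limit or range.

## Robot

A 6-joint arm with a two-finger parallel gripper is mounted at the origin on a cart in front of the work surface, level with it; the furniture and walls round the work are solid. World frame = base frame: x ahead of the robot, y to its left, z up, the work surface at z = 0. Lengths are in mm, angles in rad, forces in N, time in s.
With the tool pointing down it reaches from about 350 to 975 mm from the base axis. Payload 7.1 kg.
Tool frame: the origin (TCP) lies on the front face of the gripper's body, between the roots of the fingers; the fingertips stand 80 mm ahead of it and the grasp point (between the pads) lies 61 mm ahead of it (env.tips_ahead is the distance from the TCP to the fingertips, in mm); z points along the fingers, y is the direction in which the jaws open and shut (so a half turn about z gives the same grasp; the last joint's range is limited). The gripper opens to 88 mm and grips with 3 to 60 N. Pads are 20 mm wide; open, the fingers measure 115 mm over their backs; the gripper's body (75 mm by 178 mm) begins 61 mm behind the grasp point.
Start: joints at [-1.358, 0.423, 1.63, -0, 1.089, -0.019], TCP at [143.601, -608.263, 302.675] pointing down, gripper open.
Joint ranges: [-3, 3], [-0.9, 2.11], [0.09, 2.58], [-1.31, 4.45], [0.11, 2.69], [-2.54, 2.54]. Speed limits (rad/s): [2.39, 2.39, 3.01, 3.14, 3.14, 3.14].

## Interface

Orientations are given as a unit quaternion [x, y, z, w].
In Python, from station import env, set_gripper, viewer, workorder gives the robot as it stands. Calls block until the motion is done:
- env.reach(position, orientation): joint-space move of the TCP to a pose.
- env.move_l(position, rot=None, rate=150, f_stop=None): straight line of the TCP; rot=None keeps the orientation; rate is the mean speed in mm/s. With f_stop (N) it stops when the force on the tool has changed by that much, and returns True; else False.
- env.move_joints(angles): joint-space move.
- set_gripper(opening): finger opening in mm; the grip force is fixed at half the most; returns when the fingers have stopped.
- env.hold(seconds).
- env.ik(position, orientation): joint angles nearest the present ones, or None.
- env.read_state(): the state.
- viewer.camera(name): name is "scene" or "top"; returns the picture (384x512x3 uint8, blue, green, red); there is no depth.
- viewer.camera_params(name): a dict with "fx", "fy", "cx", "cy" (pixels), "dist" ([k1, k2, p1, p2, k3] as OpenCV has them; the pictures are not rectified), "pose" (4x4, takes a point from camera to world coordinates). Camera axes: x right, y up, looking along -z (the intrinsics and any distortion apply to the point x, -y, -z); pixel columns grow to the right and rows downward; lengths in mm; the calibration is good to about 2 mm. A picture is of the moment at which its call begins. camera_params takes no time and is no camera call.
A pose or a line that the arm cannot do raises env.IKError and nothing moves.
- workorder.sign_off(): hands the job in, once; it reports no verdict.
The state is a dict: "time_s": time; "qpos": joint angles; "dq": joint speeds; "tau": joint torques, N m; "tool_pos": TCP position; "orientation": TCP orientation; "force": force on the tool from outside, world axes, zero at the start; "wrist_torque": the same for the moment, N m; "width": finger opening in mm.
Only numpy, scipy, OpenCV 4.12 (cv2) and the standard library are available. Lean on these libraries where they do the work, as an engineer would, in place of code of your own. Each camera call takes 0.05 s, during which the arm holds its last target.

## Working session

There is one attempt and no reset: what is moved stays moved. The work goes in short steps, each a Python script; the robot and the scene stay as the last script left them, time stands still between calls to the robot, and variables do not carry over. Pictures are saved under pics/ and viewed, and the job is handed in when it is done.

```bash
ls; mkdir -p pics; python3 - <<'E'
from station import env, viewer
import cv2
for n in("scene","top"):
    im=viewer.camera(n); cv2.imwrite(f"pics/{n}0.png",cv2.resize(im,None,fx=1.5,fy=1.5,interpolation=cv2.INTER_CUBIC)); cv2.imwrite(f"pics/raw_{n}0.png",im)
    p=viewer.camera_params(n); print(n,p)
print(env.read_state())
E
```

```text
pics
scene {'fx': 461.1321679246707, 'fy': 461.1321679246707, 'cx': 245.24988663741553, 'cy': 192.90167739091243, 'dist': array([0.02913304, 0.        , 0.        , 0.        , 0.        ]), 'pose': array([[-8.05686729e-01,  3.28752340e-01, -4.92738057e-01,
        -1.86688222e+02],
       [-5.92101925e-01, -4.23303713e-01,  6.85732657e-01,
         9.96685358e+02],
       [ 1.68583671e-02,  8.44236854e-01,  5.35705077e-01,
         9.17203212e+02],
       [ 0.00000000e+00,  0.00000000e+00,  0.00000000e+00,
         1.00000000e+00]])}
top {'fx': 428.9025787372309, 'fy': 428.9025787372309, 'cx': 257.01103721203276, 'cy': 188.7783343560556, 'dist': array([-0.14131261,  0.        ,  0.        ,  0.        ,  0.        ]), 'pose': array([[-1.17514516e-02,  9.91012704e-01, -1.33250607e-01,
         3.67736602e+02],
       [-9.99730784e-01, -1.43105679e-02, -1.82638317e-02,
        -3.69230895e+01],
       [-2.00065811e-02,  1.33000107e-01,  9.90914077e-01,
         1.58121849e+03],
       [ 0.00000000e+00,  0.00000000e+00,  0.00000000e+00,
         1.00000000e+00]])}
{'time_s': 0.1, 'qpos': array([-1.35796362e+00,  4.23744350e-01,  1.63060026e+00,  2.53974575e-06,
        1.08857567e+00, -1.90271734e-02]), 'dq': array([-0.00206796, -0.00086406, -0.00099976,  0.00111397,  0.00092478,
       -0.00097254]), 'tau': array([-6.45244254e-04, -5.45610774e+01, -2.74325484e+01,  6.46009622e-02,
        1.88030623e-02, -2.04616390e-05]), 'tool_pos': array([ 143.54561335, -607.89891048,  301.99711532]), 'orientation': array([ 9.93287497e-01,  1.15669824e-01, -6.31053402e-05, -6.60808076e-04]), 'force': array([-0.71857173, -0.21694502, -1.07165743]), 'wrist_torque': array([0.00136139, 0.0130595 , 0.01681315]), 'width': 87.78408869666369}
```

View pics/scene0.png

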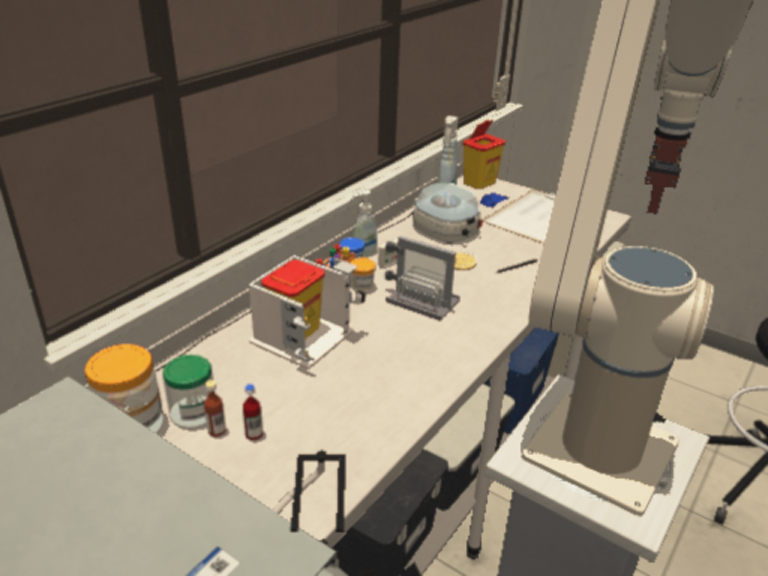

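View pics/top0.png

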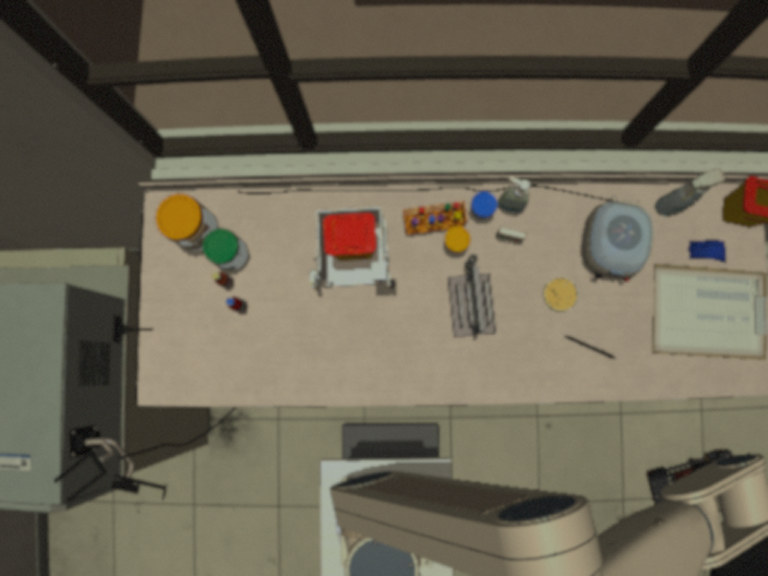

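```bash
python3 - <<'E'
import cv2
t=cv2.imread("pics/raw_top0.png"); s=cv2.imread("pics/raw_scene0.png")
def crop(im,x,y,w,h,f,n):
    cv2.imwrite(n,cv2.resize(im[y:y+h,x:x+w],None,fx=f,fy=f,interpolation=cv2.INTER_CUBIC))
crop(t,200,130,70,70,8,"pics/t_h.png"); crop(t,290,160,50,75,8,"pics/t_r.png")
crop(s,160,165,80,80,7,"pics/s_h.png"); crop(s,245,145,70,70,8,"pics/s_r.png")
E
```

```text
(no output)
```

View pics/t_h.png

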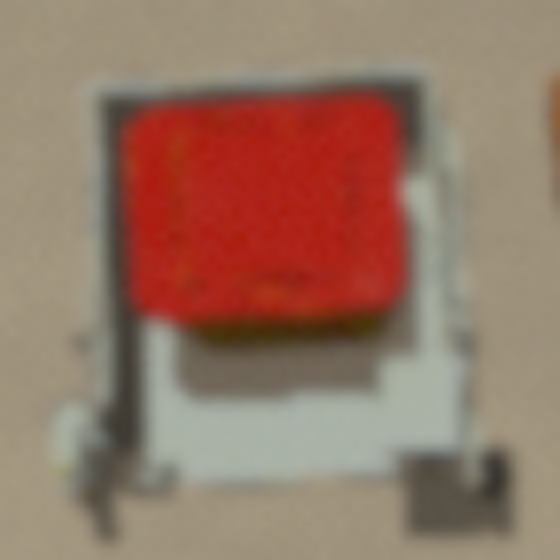

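View pics/t_r.png

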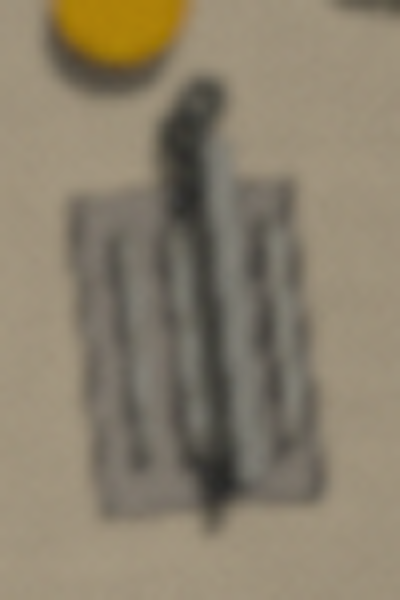

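View pics/s_h.png

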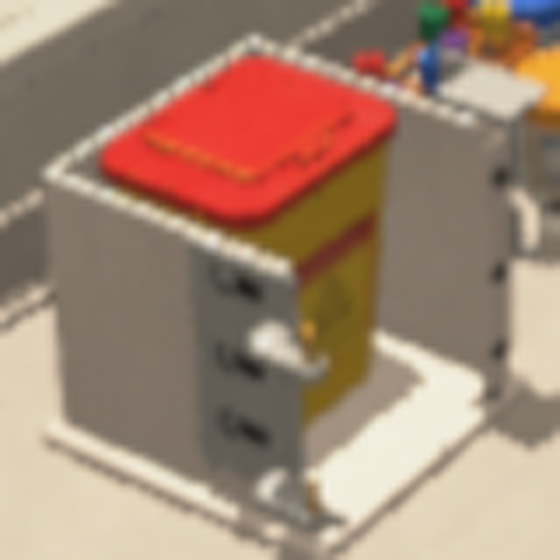

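View pics/s_r.png

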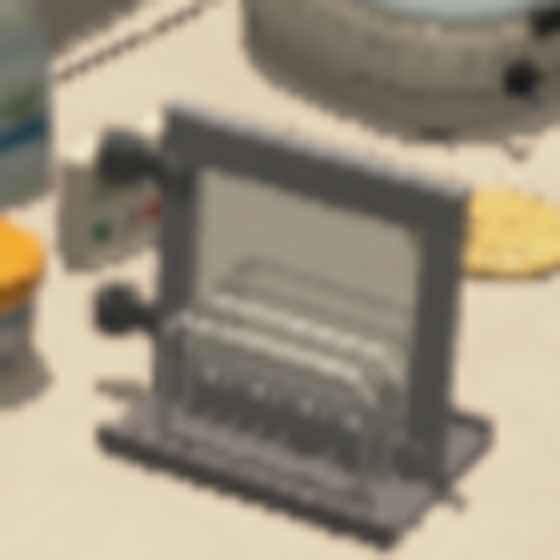

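```bash
cat > hp.py <<'E'
import numpy as np, cv2
from scipy.optimize import least_squares
from station import env, set_gripper, viewer, workorder
P={n:viewer.camera_params(n) for n in("scene","top")}
def proj(n,X):
    p=P[n]; T=np.linalg.inv(p["pose"]); X=np.atleast_2d(X).astype(float)
    c=X@T[:3,:3].T+T[:3,3]; c=c*[1,-1,-1]
    K=np.array([[p["fx"],0,p["cx"]],[0,p["fy"],p["cy"]],[0,0,1]])
    return cv2.projectPoints(c,np.zeros(3),np.zeros(3),K,p["dist"])[0][:,0]
def ray_at(n,px,z):
    p=P[n];K=np.array([[p["fx"],0,p["cx"]],[0,p["fy"],p["cy"]],[0,0,1]])
    u=cv2.undistortPoints(np.array([[px]],float),K,p["dist"])[0,0]
    d=p["pose"][:3,:3]@np.array([u[0],-u[1],-1]); o=p["pose"][:3,3]
    return o+d*(z-o[2])/d[2]
def w(pose,X):
    x,y,z,a=pose; c,s=np.cos(a),np.sin(a); X=np.atleast_2d(X)
    return X@np.array([[c,s,0],[-s,c,0],[0,0,1]])+[x,y,z]
def fit(corr,x0,z=0):
    # corr: (cam, local pt, px)
    def r(v): return np.concatenate([proj(n,w((v[0],v[1],z,v[2]),L))[0]-px for n,L,px in corr])
    s=least_squares(r,x0,loss="soft_l1"); return s.x,s.fun.reshape(-1,2)
def box(x0,x1,y0,y1,z0,z1):
    c=[(x,y,z) for x in(x0,x1) for y in(y0,y1) for z in(z0,z1)]
    return [(np.array(c[i]),np.array(c[j])) for i in range(8) for j in range(i+1,8) if sum(a!=b for a,b in zip(c[i],c[j]))==1]
def circ(x,y,z,r):
    t=np.linspace(0,2*np.pi,17);p=np.c_[x+r*np.cos(t),y+r*np.sin(t),0*t+z]
    return list(zip(p[:-1],p[1:]))
def overlay(im,n,items,roi,f,fn):
    x,y,W,H=roi
    o=cv2.resize(im[y:y+H,x:x+W],None,fx=f,fy=f,interpolation=cv2.INTER_CUBIC)
    for pose,segs,col in items:
        for a,b in segs:
            q=(proj(n,w(pose,np.array([a,b])))+0.5-[x,y])*f-0.5
            cv2.line(o,*[tuple(int(v) for v in np.round(k)) for k in q],col,1,cv2.LINE_AA)
    cv2.imwrite(fn,o)
def holder_segs(fwd=8,up=2):
    s=box(-83,83,-83,83,0,0.1)+box(-94+3,-57,-81.5,-41.5,176,179.5)
    for k in(0,80):
        s+=circ(-75-fwd,93,43+up+k,11)+circ(-75-fwd,93,43+up+k+16,3)
    return s
door_segs=box(-6,6,-73,73,0,150)+sum([circ(0,95,z,11) for z in(25,45,105,125)],[])
rack_segs=box(-52,52,-75,75,0,8)
E
python3 - <<'E'
from hp import *
def T(a,b,ox,oy,f):return (ox+(a+.5)/f-.5,oy+(b+.5)/f-.5)
th=lambda a,b:T(a,b,200,130,8); sh=lambda a,b:T(a,b,160,165,7)
tr=lambda a,b:T(a,b,290,160,8); sr=lambda a,b:T(a,b,245,145,8)
H,res=fit([("scene",(83,83,6),sh(50,430)),("scene",(-83,-83,6),sh(492,398)),("top",(-74,-61.5,179.5),th(458,492)),("scene",(-83,83,6),sh(318,548))],(700,50,0))
print(H,res)
R,res=fit([("top",(-52,75,8),tr(292,182)),("top",(52,75,8),tr(75,198)),("top",(52,-75,8),tr(105,515)),("top",(-52,-75,8),tr(322,498)),
 ("scene",(52,75,8),sr(105,437)),("scene",(52,-75,8),sr(388,535)),("scene",(-52,-75,8),sr(490,435))],(550,-200,-1.5))
print(R,res)
for p in [(457/1.5,240/1.5)]: print("cup",ray_at("top",p,67))
print("petri",ray_at("top",(560/1.5,295/1.5),15),"red",ray_at("top",(236/1.5,304/1.5),60),"amb",ray_at("top",(222/1.5,281/1.5),60))
t=cv2.imread("pics/raw_top0.png"); s=cv2.imread("pics/raw_scene0.png")
D=(*w((*R[:2],0,R[2]),[(0,0,8)])[0],R[2])
it=[((*H[:2],0,H[2]),holder_segs(),(0,255,0)),((*R[:2],0,R[2]),rack_segs,(255,0,0)),(D,door_segs,(0,0,255))]
overlay(t,"top",it,(195,130,150,110),5,"pics/ov_t.png")
overlay(s,"scene",it,(160,140,160,110),5,"pics/ov_s.png")
E
```

```text
[ 6.53532688e+02  6.77925189e+01 -5.49004850e-03] [[ 0.24454987 -0.57728304]
 [ 7.61884374 -1.13412862]
 [-5.26162658 -9.09140984]
 [ 0.15873267  2.00651281]]
[ 5.19529292e+02 -2.17618353e+02 -3.60137290e-01] [[-35.8286244   28.10251251]
 [  0.61309852  -0.2450288 ]
 [ 35.09937273 -26.25194782]
 [ -1.05818684   2.39192178]
 [ -0.43013399  -1.13072246]
 [ -2.95117335 -24.73711895]
 [  1.98283076   0.64451939]]
cup [ 673.28257708 -181.61547438   67.        ]
petri [ 542.73352793 -437.5912712    15.        ] red [526.92393478 351.48889301  60.        ] amb [583.31555011 387.17037348  60.        ]
```

```bash
cat > fit1.py <<'E'
from hp import *
def T(a,b,ox,oy,f):return (ox+(a+.5)/f-.5,oy+(b+.5)/f-.5)
th=lambda a,b:T(a,b,200,130,8); sh=lambda a,b:T(a,b,160,165,7)
tr=lambda a,b:T(a,b,290,160,8); sr=lambda a,b:T(a,b,245,145,8)
H,res=fit([("scene",(83,83,6),sh(50,430)),("top",(-74,-61.5,179.5),th(458,492)),("scene",(-74-17,-61.5-20,179.5),sh(548,92)),("scene",(-83,83,6),sh(318,548))],(650,60,0))
print(H,res)
R,res=fit([("top",(52,75,8),tr(292,182)),("top",(-52,75,8),tr(75,198)),("top",(-52,-75,8),tr(105,515)),("top",(52,-75,8),tr(322,498)),
 ("scene",(-52,75,8),sr(102,435)),("scene",(-52,-75,8),sr(388,535)),("scene",(52,-75,8),sr(490,435))],(550,-200,-1.5))
print(R,res)
t=cv2.imread("pics/raw_top0.png"); s=cv2.imread("pics/raw_scene0.png")
D=(*w((*R[:2],0,R[2]),[(0,0,8)])[0],R[2])
it=[((*H[:2],0,H[2]),holder_segs(),(0,255,0)),((*R[:2],0,R[2]),rack_segs,(255,0,0)),(D,door_segs,(0,0,255))]
overlay(t,"top",it,(195,130,150,110),5,"pics/ov_t.png")
overlay(s,"scene",it,(160,140,160,110),5,"pics/ov_s.png")
E
python3 fit1.py
```

```text
[ 6.53881484e+02  6.72513355e+01 -5.58072166e-03] [[ 0.28451174 -0.69493627]
 [-5.10110837 -9.19643813]
 [ 1.78655747 -1.01378249]
 [ 0.18312113  1.87709251]]
[ 523.57459923 -218.32999657   -1.50844495] [[ 0.27143277 -0.5025514 ]
 [-0.46822841 -0.38062165]
 [-0.70445759  0.41109376]
 [ 0.34970164  0.3160083 ]
 [-0.81816559 -0.45639593]
 [ 0.29557588  0.33509644]
 [ 0.91740742 -0.69970454]]
```

View pics/ov_t.png

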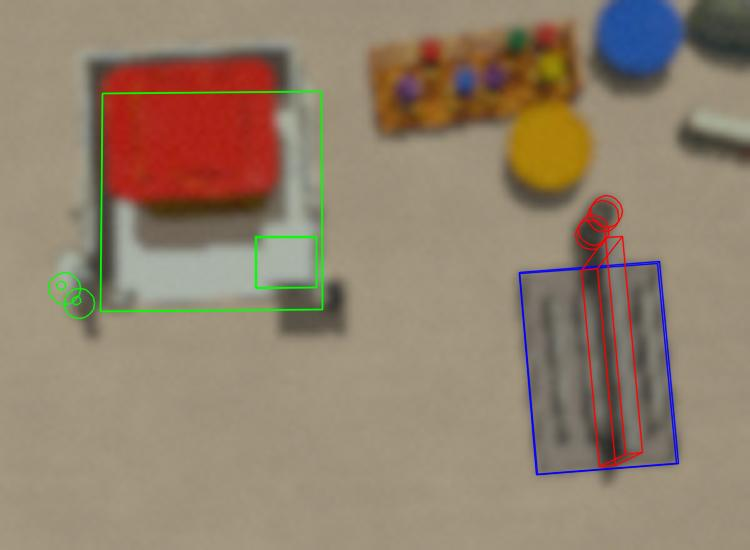

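View pics/ov_s.png

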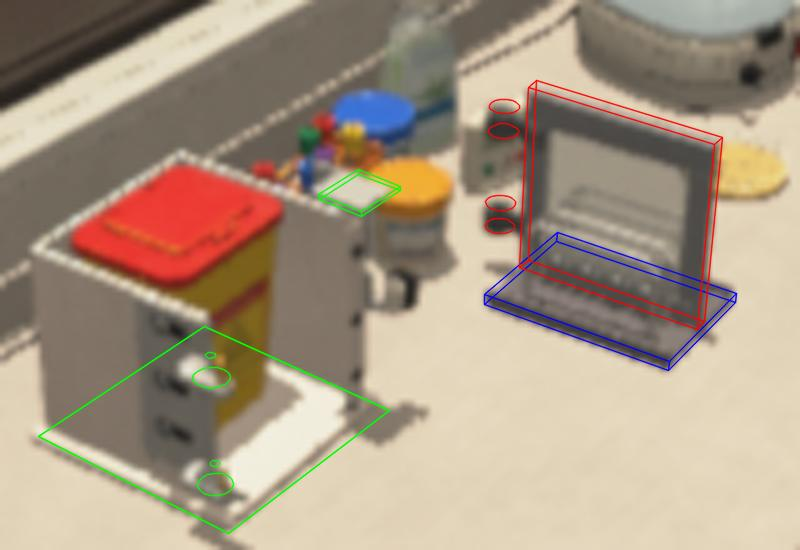

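```bash
python3 - <<'E'
import cv2
t=cv2.imread("pics/raw_top0.png"); s=cv2.imread("pics/raw_scene0.png")
def crop(im,x,y,w,h,f,n):
    o=cv2.resize(im[y:y+h,x:x+w],None,fx=f,fy=f,interpolation=cv2.INTER_CUBIC)
    for i in range(0,w,10): cv2.putText(o,str(x+i),(i*f,8),0,.35,(255,0,255),1); cv2.line(o,(i*f,10),(i*f,14),(255,0,255),1)
    for i in range(0,h,10): cv2.putText(o,str(y+i),(0,i*f+4),0,.35,(255,0,255),1)
    cv2.imwrite(n,o)
crop(t,203,133,65,45+20,9,"pics/t_h2.png"); crop(s,165,170,80,80,7,"pics/s_h2.png"); crop(s,190,200,50,50,11,"pics/s_h3.png")
E
```

```text
(no output)
```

View pics/t_h2.png

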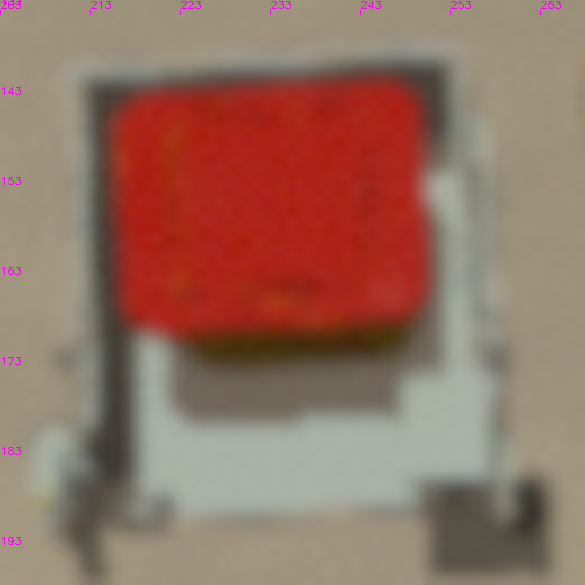

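View pics/s_h3.png

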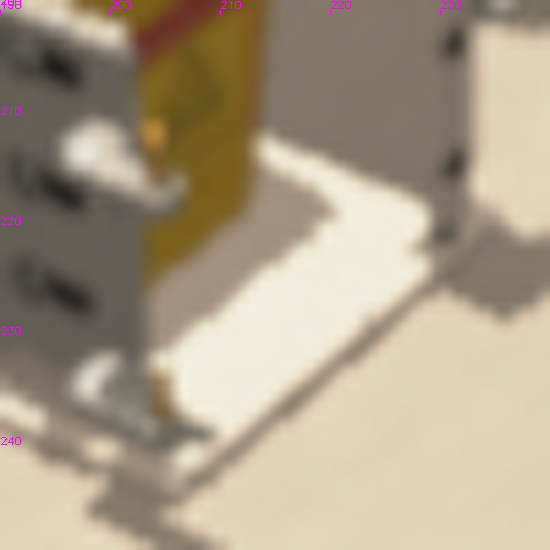

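```bash
cat > fit2.py <<'E'
from hp import *
corr=[("scene",(83,83,0),(167,228)),("scene",(-83,83,0),(205.7,245.7)),("scene",(-83,-83,0),(232.5,225.5)),
("top",(-74,-61.5,179.5),(252.6,181)),("scene",(-94,-78.5,179.5),(160+545/7,165+92/7)),("scene",(-54,-44.5,179.5),(160+445/7,165+82/7)),("scene",(-54,-78.5,179.5),(160+483/7,165+62/7))
]
H,res=fit(corr,(650,60,0))
print(H,res)
t=cv2.imread("pics/raw_top0.png"); s=cv2.imread("pics/raw_scene0.png")
hs=holder_segs()[:12]+holder_segs()[24:]+box(-94,-54,-78.5,-44.5,176,179.5)
it=[((*H[:2],0,H[2]),hs,(0,255,0))]
overlay(t,"top",it,(200,130,70,70),8,"pics/ov_t.png")
overlay(s,"scene",it,(160,165,80,85),7,"pics/ov_s.png")
E
python3 fit2.py
```

```text
[6.54685134e+02 6.96519230e+01 2.39971239e-02] [[-0.54041205 -0.35254652]
 [-0.04787787  0.72578529]
 [ 4.20898647 -4.22516198]
 [-0.96576641  0.07694906]
 [ 1.2382854  -1.12261907]
 [-1.10709694  0.86305744]
 [-0.07990269 -0.61720452]]
```

View pics/ov_t.png

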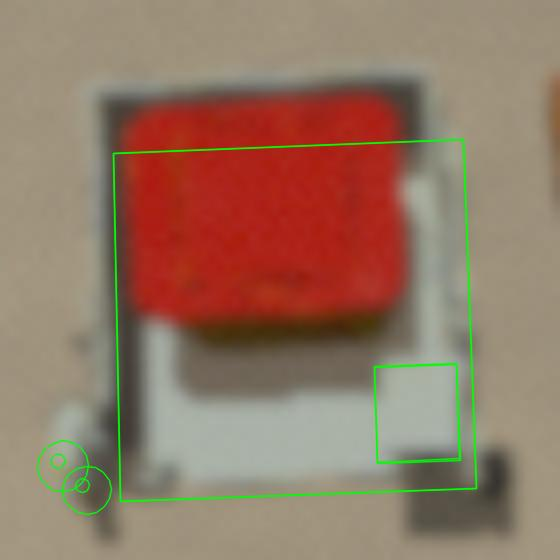

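View pics/ov_s.png

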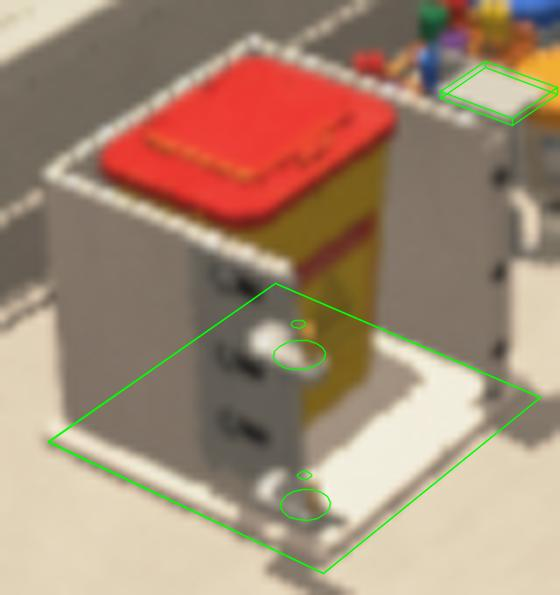

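```bash
cat > fit3.py <<'E'
from hp import *
c=lambda a,b:(160+(a+.5)/7-.5,165+(b+.5)/7-.5)
corr=[("scene",(83,83,0),c(50,440)),("scene",(-83,83,0),c(320,566)),
("scene",(-77,-64,80),c(494,268)),
("top",(-74,-61.5,179.5),(252.6,181)),("scene",(-94,-78.5,179.5),c(548,92)),("scene",(-54,-44.5,179.5),c(440,84)),("scene",(-54,-78.5,179.5),c(483,62)),
("scene",(-94,-44.5,179.5),c(512,118))]
H,res=fit(corr,(650,60,0))
print(H,res.round(2))
for a,b in((220,190.3),(248,188.6)): print("foot front pt",(w((0,0,0,-H[2]),ray_at("top",(a,b),5)-[H[0],H[1],0])))
for a,b in((258.3,175),(256.5,150)): print("foot right pt",(w((0,0,0,-H[2]),ray_at("top",(a,b),5)-[H[0],H[1],0])))
print("pin low top? scene", proj("scene",w((H[0],H[1],0,H[2]),[(-83,93,45+16+k) for k in (0,80)])))
print("pin low top? top", proj("top",w((H[0],H[1],0,H[2]),[(-83,93,45+16+k) for k in (0,80)])))
t=cv2.imread("pics/raw_top0.png"); s=cv2.imread("pics/raw_scene0.png")
hs=holder_segs()[:12]+holder_segs()[24:]+box(-94,-54,-78.5,-44.5,176,179.5)+circ(-94,-80,95,7)+box(-77,-70,-66,-62,78,82)
it=[((*H[:2],0,H[2]),hs,(0,255,0))]
overlay(t,"top",it,(200,130,70,70),8,"pics/ov_t.png")
overlay(s,"scene",it,(160,165,80,85),7,"pics/ov_s.png")
E
python3 fit3.py
```

```text
[6.56887847e+02 6.83262842e+01 2.17793935e-02] [[-0.45 -0.26]
 [ 0.02  0.52]
 [ 1.56  0.3 ]
 [-0.62 -0.54]
 [ 0.94 -1.04]
 [-0.25  0.64]
 [ 0.08 -0.53]
 [-0.31 -0.31]]
foot front pt [[-79.55550787  63.2130437    5.        ]]
foot front pt [[-76.95609201 -41.09859005   5.        ]]
foot right pt [[-27.25175009 -81.03401287   5.        ]]
foot right pt [[ 68.21783547 -77.50915211   5.        ]]
pin low top? scene [[202.64169531 231.95702517]
 [201.76572683 210.33276272]]
pin low top? top [[210.11786655 189.52739623]
 [207.1094941  186.44381127]]
```

View pics/ov_t.png

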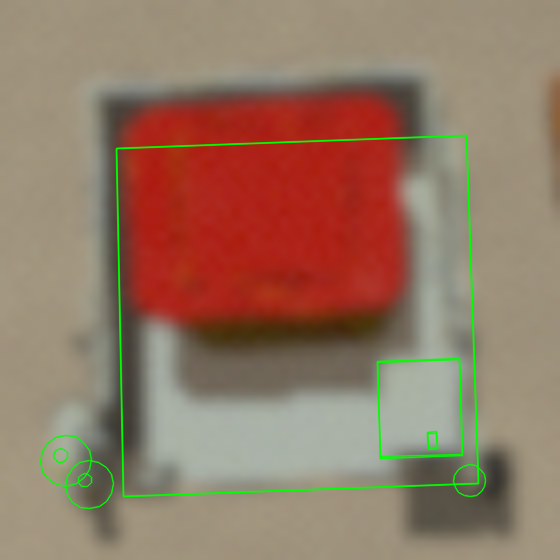

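View pics/ov_s.png

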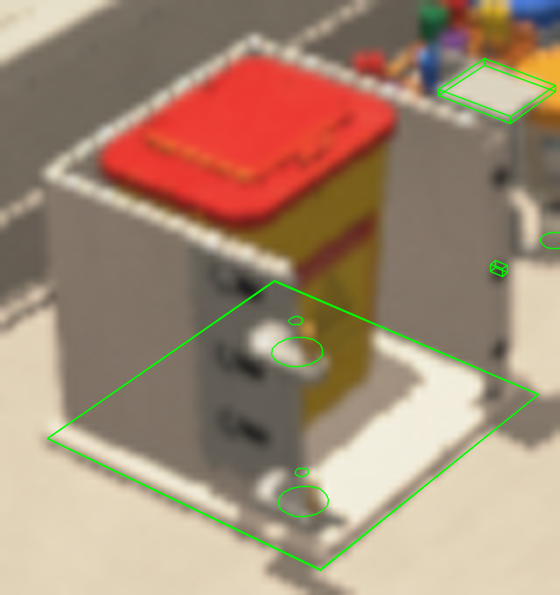

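```bash
cat > tri.py <<'E'
from hp import *
def tri(obs):
    f=lambda X:np.concatenate([proj(n,X)[0]-p for n,p in obs])
    s=least_squares(f,(600,100,100)); return s.x,s.fun
if __name__=="__main__":
    print("upin",tri([("top",(208,188.9)),("scene",(203.9,210.7))]))
    print("lpin at z61",ray_at("scene",(204.5,233.8),61), "upin z141",ray_at("scene",(203.9,210.7),141),ray_at("top",(208,188.9),138))
    a=ray_at("top",(211.3,140.6),151);b=ray_at("top",(253,139.1),151);d=a-b;print("backwall",a,b,np.arctan2(-d[0],d[1]))
    # scene left wall top edge, crop s_h coordinates
    c=lambda a,b:(160+(a+.5)/7-.5,165+(b+.5)/7-.5)
    a=ray_at("scene",c(48,170),151);b=ray_at("scene",c(293,270),151);d=a-b;print("leftwall",a,b,np.arctan2(d[1],d[0]))
    e=ray_at("scene",c(255,40),151);d=a-e;print("back scene",e,np.arctan2(-d[0],d[1]))
E
python3 tri.py
```

```text
upin (array([564.41590701, 157.10384094, 141.30724086]), array([-0.21226376, -0.30585893,  0.31628537,  0.06105346]))
lpin at z61 [561.40905146 163.04641802  61.        ] upin z141 [565.6572005 157.0999836 141.       ] [563.80461828 156.81746352 138.        ]
backwall [729.34823217 144.55763087 151.        ] [731.95424433   1.16122921 151.        ] 0.018171483292923334
leftwall [726.68995588 148.06897417 151.        ] [587.68753604 142.25075641 151.        ] 0.04183253423115525
back scene [732.02950899   3.21365058 151.        ] 0.03684460168347661
```

```bash
cat >> hp.py <<'E'
from scipy.spatial.transform import Rotation as Rot
def q(yaw,sgn=1):
    # tool down, tool y along sgn*door x for door at yaw
    y=sgn*np.array([np.cos(yaw),np.sin(yaw),0]); z=np.array([0,0,-1.]); x=np.cross(y,z)
    return Rot.from_matrix(np.c_[x,y,z]).as_quat()
E
python3 - <<'E'
from hp import *
for s in(1,-1):
    for pos,yaw in(((553,-214,250),-1.508),((553,-214,208),-1.508),((500,158,300),-1.52),((500,158,245),-1.52),((520,110,220),-.75),((571,97,220),.03),((571,97,350),.03)):
        r=env.ik(pos,q(yaw,s)); print(s,pos,None if r is None else r.round(2))
st=[]
for i in range(5):
    env.hold(.02); st.append(env.read_state()["force"])
print(np.array(st).round(2), env.read_state()["time_s"])
E
```

```text
1 (553, -214, 250) [-0.39  0.44  1.74 -0.    0.96  1.12]
1 (553, -214, 208) [-0.39  0.5   1.77 -0.    0.88  1.12]
1 (500, 158, 300) [ 0.28  0.28  1.85 -0.    1.01  1.8 ]
1 (500, 158, 245) [ 0.28  0.36  1.9  -0.    0.89  1.8 ]
1 (520, 110, 220) [ 0.19  0.4   1.9  -0.    0.84  0.94]
1 (571, 97, 220) [ 0.15  0.46  1.79 -0.    0.89  0.12]
1 (571, 97, 350) [ 0.15  0.3   1.69 -0.    1.15  0.12]
-1 (553, -214, 250) [-0.39  0.44  1.74 -0.    0.96 -2.02]
-1 (553, -214, 208) [-0.39  0.5   1.77 -0.    0.88 -2.02]
-1 (500, 158, 300) [ 0.28  0.28  1.85 -0.    1.01 -1.34]
-1 (500, 158, 245) [ 0.28  0.36  1.9  -0.    0.89 -1.34]
-1 (520, 110, 220) [ 0.19  0.4   1.9  -0.    0.84 -2.21]
-1 (571, 97, 220) None
-1 (571, 97, 350) None
[[ 0.08  1.26 -0.19]
 [-0.37  0.26  0.62]
 [-0.39  0.1   0.2 ]
 [-0.57  0.36  0.86]
 [ 0.3  -0.53 -0.09]] 0.1833
```

```bash
python3 - <<'E'
from hp import *
D=(523.6,-218.3,8,-1.508); g=w(D,[(0,30,150)])[0]; print(g)
Q=q(D[3])
env.reach((g[0],g[1],300),Q)
for n in("top","scene"):
    cv2.imwrite(f"pics/raw_{n}1.png",viewer.camera(n))
print(env.move_l((g[0],g[1],g[2]-12+61),Q,rate=120,f_stop=10))
print(env.read_state()["tool_pos"],env.read_state()["time_s"])
im=viewer.camera("scene");cv2.imwrite("pics/s2.png",cv2.resize(im[90:220,230:360],None,fx=5,fy=5,interpolation=cv2.INTER_CUBIC))
E
```

```text
[ 553.54086876 -216.4173481   158.        ]
False
[ 553.97091584 -216.62589705  207.60455945] 3.25
```

View pics/s2.png

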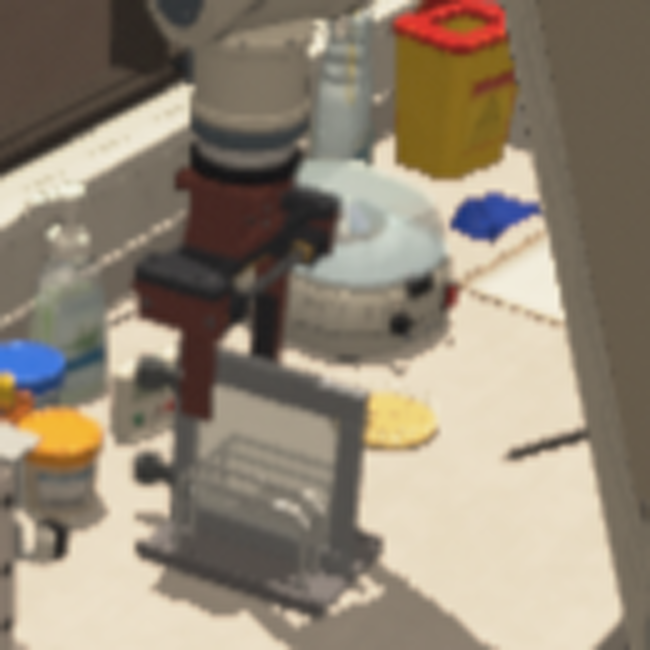

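```bash
python3 - <<'E'
from hp import *
set_gripper(0)
s=env.read_state(); print(s["width"],s["force"],s["time_s"])
p=s["tool_pos"]
print(env.move_l((p[0],p[1],p[2]+15),rate=60)); s=env.read_state(); print(s["width"],s["force"],s["wrist_torque"])
env.move_l((p[0],p[1],p[2]+100),rate=150); env.hold(.1)
s=env.read_state(); print(s["tool_pos"],s["force"],s["wrist_torque"],s["time_s"])
for n,roi in(("scene",(230,90,130,130)),("top",(270,130,100,100))):
    im=viewer.camera(n);cv2.imwrite(f"pics/raw_{n}3.png",im);x,y,W,H=roi
    cv2.imwrite(f"pics/{n}3.png",cv2.resize(im[y:y+H,x:x+W],None,fx=5,fy=5,interpolation=cv2.INTER_CUBIC))
E
```

```text
11.6670626439669 [0.01906223 1.90130695 0.74737587] 4.45
False
11.849724748445219 [-0.67026342  1.7875622  -1.52919883] [ 0.53208853 -0.01885915  0.0103323 ]
[ 552.77027088 -215.99399494  305.5355766 ] [ 0.2242321   1.28813686 -3.61262517] [-0.02951982 -0.05627781 -0.01739192] 5.6667
```

View pics/scene3.png

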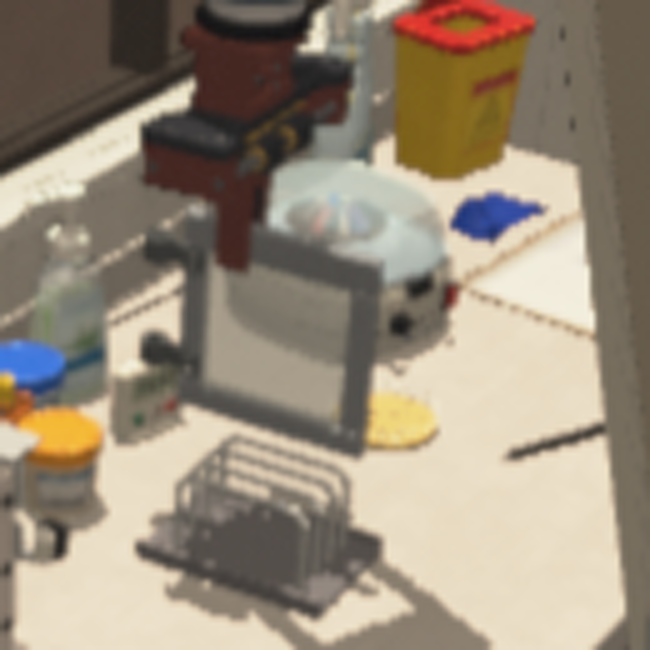

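View pics/top3.png

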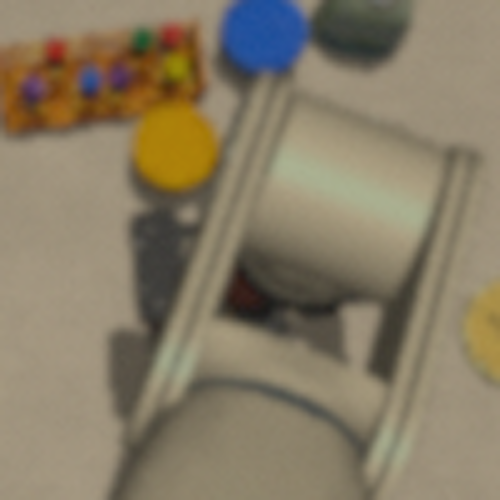

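```bash
cat >> hp.py <<'E'
def door_from_tool(s,dy=0,dz=-199.6):
    R=Rot.from_quat(s["orientation"]).as_matrix(); yaw=np.arctan2(R[1,1],R[0,1])
    p=w((0,0,0,yaw),[(0,-30+dy,0)])[0]+s["tool_pos"]
    return (p[0],p[1],s["tool_pos"][2]+dz,yaw)
E
python3 - <<'E'
from hp import *
s=env.read_state(); D=door_from_tool(s); print(D)
im=cv2.imread("pics/raw_scene3.png")
overlay(im,"scene",[(D,door_segs,(0,255,0))],(245,120,70,70),9,"pics/ov3.png")
E
```

```text
(np.float64(523.0107516416849), np.float64(-217.91817548691796), np.float64(106.12232193576355), np.float64(-1.50803267265712))
```

View pics/ov3.png

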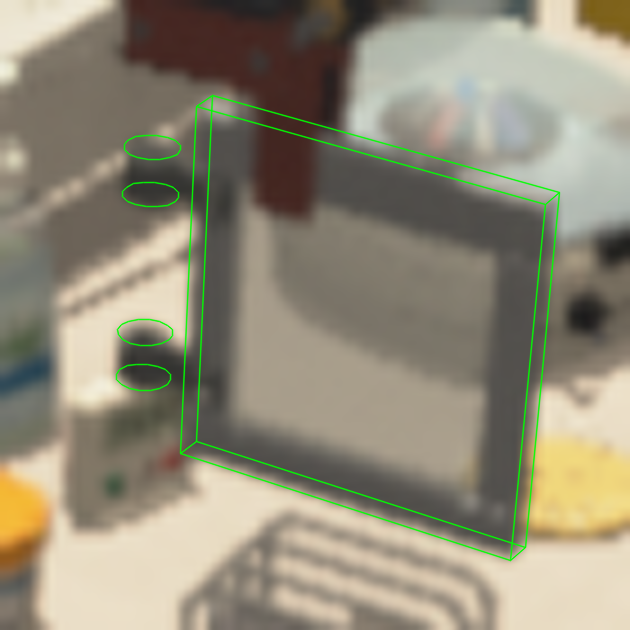

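```bash
python3 - <<'E'
from hp import *
Q=q(-1.52)
env.move_l((450,-120,305),Q,rate=200)
env.move_l((450,157,290),Q,rate=200)
env.move_l((459,156,247),Q,rate=100); env.hold(.15)
s=env.read_state(); D=door_from_tool(s); print(s["tool_pos"],D,s["force"],s["wrist_torque"],s["time_s"]); print("knuckle",w(D,[(0,95,25)]))
for n,roi in(("scene",(170,150,80,85)),("top",(200,150,80,80))):
    im=viewer.camera(n);cv2.imwrite(f"pics/raw_{n}4.png",im)
    overlay(im,n,[(D,door_segs,(0,255,0)),((564,158,0,0.03),circ(0,0,142,3)+circ(0,0,62,3)+circ(0,0,126,11)+circ(0,0,46,11),(0,0,255))],roi,7,f"pics/{n}4.png")
E
```

```text
[459.29794931 156.09925582 247.6300901 ] (np.float64(429.3366031539517), np.float64(154.5768443748693), np.float64(48.03009010249309), np.float64(-1.5200274722158271)) [ 0.20944998  0.80120014 -2.83969388] [ 0.07821664 -0.04602272  0.00443494] 8.9
knuckle [[524.21419931 159.39781395  73.0300901 ]]
```

View pics/scene4.png

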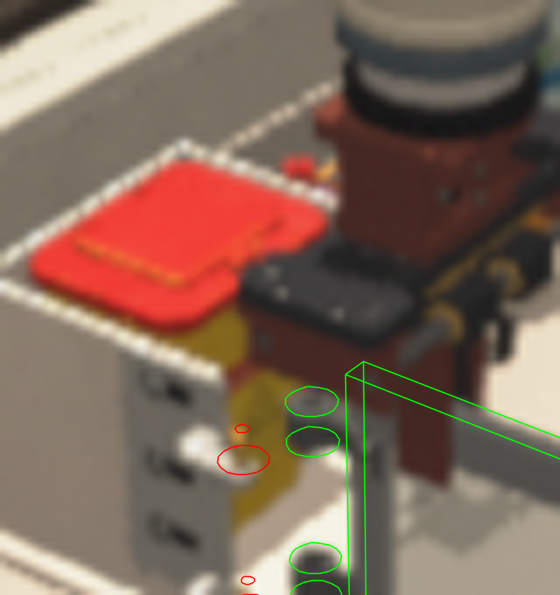

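View pics/top4.png

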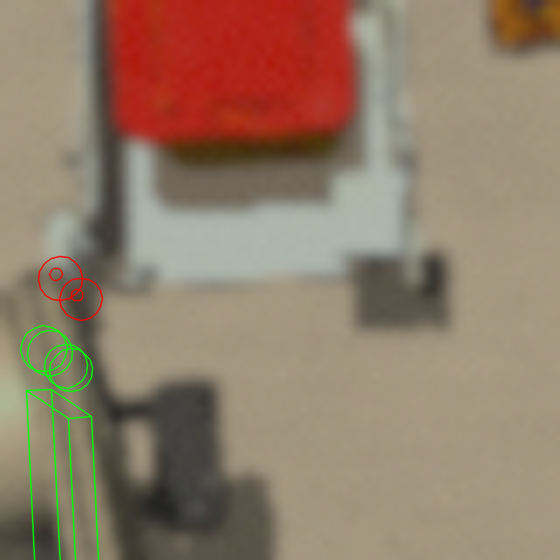

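```bash
python3 - <<'E'
from hp import *
Q=q(-1.52)
env.move_l((473,156,229),Q,rate=60); env.hold(.1)
s=env.read_state(); print(s["tool_pos"],s["force"],s["wrist_torque"])
r=env.move_l((510,156,229),Q,rate=15,f_stop=3)
s=env.read_state(); D=door_from_tool(s); print(r,s["tool_pos"],s["force"],s["wrist_torque"],w(D,[(0,95,25)]),s["time_s"])
env.hold(.1); s=env.read_state();print(s["tool_pos"],s["force"],s["wrist_torque"])
p=s["tool_pos"]
env.move_l((p[0]-6,156,229),Q,rate=60)
E
```

```text
[472.93612802 155.97123934 228.9159508 ] [-0.37517841 -0.42604947 -2.69360034] [ 0.00520352 -0.04173958  0.00743539]
True [486.48751269 155.78951425 228.30379642] [ 0.30109898 -0.59676693 -3.29593319] [ 0.00574733 -0.06756592 -0.04978457] [[551.40415532 159.08033621  53.70379642]] 10.8083
[486.17455443 155.7140166  227.96211161] [-0.39032494 -0.56910409 -2.58124057] [ 0.01717508 -0.07343253  0.00140657]
```

```bash
python3 - <<'E'
from hp import *
Q=q(-1.52)
env.hold(.1); p0=env.read_state()
r=env.move_l((500,156,229),Q,rate=12,f_stop=3.5)
s=env.read_state(); D=door_from_tool(s); print(r,s["tool_pos"],s["force"]-p0["force"],s["wrist_torque"],w(D,[(0,95,25)]),s["time_s"])
for i in range(3):
    env.hold(.05); s=env.read_state();print(s["tool_pos"],s["force"]-p0["force"],s["wrist_torque"]-p0["wrist_torque"])
E
```

```text
True [486.44929975 155.8225581  228.32229195] [-1.25310471 -0.71421021  0.77176727] [ 0.02925474 -0.07016927 -0.0426988 ] [[551.3658039  159.11611082  53.72229195]] 12.05
[486.24017391 155.74163632 228.09715709] [-1.55709392 -0.86154126  0.51755352] [-0.04035238  0.04727991 -0.01964853]
[486.08740674 155.73703345 227.95944687] [-0.77065848 -1.97536433  0.94530826] [-0.0117405   0.03378672 -0.01454528]
[486.02866087 155.71001932 227.8949897 ] [-0.32677914 -0.45280731  0.18512488] [-0.04190865 -0.02156055 -0.07036272]
```

```bash
python3 - <<'E'
from hp import *
Q=q(-1.52)
env.move_l((481,156,229),Q,rate=60)
env.move_l((481,181,229),Q,rate=80)
r=env.move_l((500.3,181,229),Q,rate=60,f_stop=5); print(r)
env.hold(.1); p0=env.read_state(); print(p0["tool_pos"])
r=env.move_l((500.3,158,229),Q,rate=12,f_stop=3)
s=env.read_state(); D=door_from_tool(s); print(r,s["tool_pos"],s["force"]-p0["force"],s["wrist_torque"],w(D,[(0,95,25)]),s["time_s"])
for i in range(2):
    env.hold(.05); s=env.read_state();print(s["tool_pos"],s["force"]-p0["force"],s["wrist_torque"]-p0["wrist_torque"])
E
```

```text
False
[500.11605657 180.80248238 228.84715692]
True [500.16363017 169.37419428 228.68253535] [0.39100215 2.84324911 1.90855904] [ 0.70341808 -0.18468532  0.20951712] [[565.08003031 172.66979622  54.08253535]] 14.5583
[500.09576142 169.40936295 228.54494193] [0.09518467 4.23248664 1.44188448] [ 0.72125044 -0.15677454  0.16937861]
[500.03852892 169.40209964 228.39368518] [0.92999937 3.70756801 1.34166025] [ 0.6544769  -0.23969268  0.24502906]
```

```bash
python3 - <<'E'
from hp import *
Q=q(-1.52)
env.move_l((500.3,172,229),Q,rate=60)
env.move_l((500.6,172,246),Q,rate=80)
env.move_l((500.6,155.6,246),Q,rate=80,f_stop=6)
env.hold(.15); p0=env.read_state(); print(p0["tool_pos"],p0["time_s"])
r=env.move_l((500.6,155.6,222),Q,rate=15,f_stop=4)
s=env.read_state(); D=door_from_tool(s); print(r,s["tool_pos"],s["force"]-p0["force"],s["wrist_torque"]-p0["wrist_torque"],w(D,[(0,95,25)]),s["time_s"])
E
```

```text
[500.63161088 155.52404904 245.92984166] 15.7833
False [500.59388248 155.59649284 222.0547085 ] [-0.85718881  0.09414081 -0.96309937] [-0.02995169 -0.00075461 -0.00489612] [[565.51012008 158.8952951   47.4547085 ]] 17.5333
```

```bash
python3 - <<'E'
from hp import *
Q=q(-1.52)
p0=env.read_state()
r=env.move_l((500.6,155.6,210),Q,rate=8,f_stop=4)
s=env.read_state(); D=door_from_tool(s); print(r,s["tool_pos"],s["force"]-p0["force"],s["wrist_torque"]-p0["wrist_torque"],w(D,[(0,95,25)]),s["time_s"])
env.hold(.2); s=env.read_state(); print(s["tool_pos"],s["force"]-p0["force"])
for n,roi in(("scene",(170,150,80,85)),("top",(190,150,80,80))):
    im=viewer.camera(n);cv2.imwrite(f"pics/raw_{n}5.png",im)
    overlay(im,n,[],roi,7,f"pics/{n}5.png")
E
```

```text
True [500.51724277 155.65913373 217.76741699] [ 0.1949857  -0.15100678  6.22975697] [ 0.15787439 -0.10792143  0.02265371] [[565.43362525 158.95508378  43.16741699]] 18.2583
[500.45288065 155.6776153  217.71780399] [-0.27339811 -0.58915499  9.04731163]
```

View pics/scene5.png

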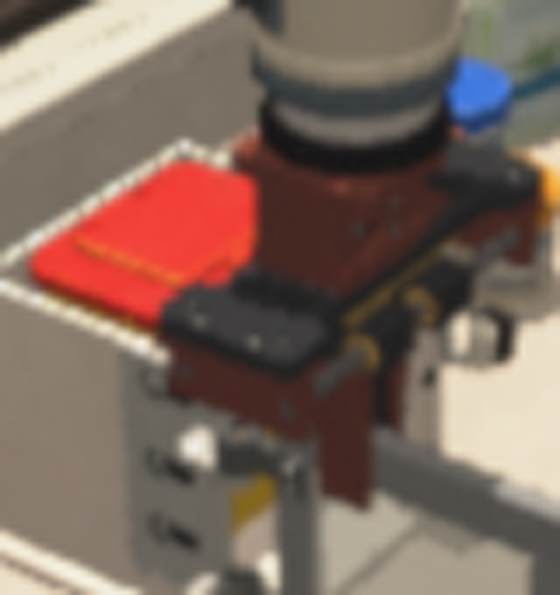

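```bash
cat >> hp.py <<'E'
AX=np.array([565.4,158.95])
def arc(yaw,z,rate=50,f=None,off=0):
    p=AX+w((0,0,0,yaw),[(off,-65,0)])[0][:2]
    return env.move_l((p[0],p[1],z),q(yaw),rate=rate,f_stop=f)
E
python3 - <<'E'
from hp import *
s=env.read_state(); z=s["tool_pos"][2]
set_gripper(17); env.hold(.3); s=env.read_state(); print(s["width"],s["force"],s["tool_pos"],s["time_s"])
for a in np.arange(-1.4,-0.29,.2):
    r=arc(a,219,rate=45,f=10); s=env.read_state()
    print(round(a,2),r,s["force"].round(2),s["wrist_torque"].round(2))
    if r: break
print(s["tool_pos"],s["time_s"])
for n,roi in(("scene",(170,150,80,85)),("top",(190,140,80,80))):
    im=viewer.camera(n);cv2.imwrite(f"pics/raw_{n}6.png",im)
    overlay(im,n,[],roi,7,f"pics/{n}6.png")
E
```

```text
17.016339684997902 [-0.11846108  0.22660798  0.82312491] [499.79865021 155.44510172 216.96616609] 19.1917
-1.4 False [-0.62 -0.21  0.46] [-0.02  0.05 -0.03]
-1.2 False [ 0.03 -0.1  -0.06] [ 0.02 -0.04  0.01]
-1.0 False [-0.05  0.03  0.01] [-0.01 -0.04 -0.03]
-0.8 False [-0.54 -0.59 -0.08] [-0.05 -0.06 -0.04]
-0.6 False [0.02 0.4  0.05] [-0.04 -0.04 -0.02]
-0.4 False [-0.42 -0.54  0.17] [-0.09 -0.02 -0.03]
[539.73417     99.24914612 218.89496863] 21.725
```

View pics/scene6.png

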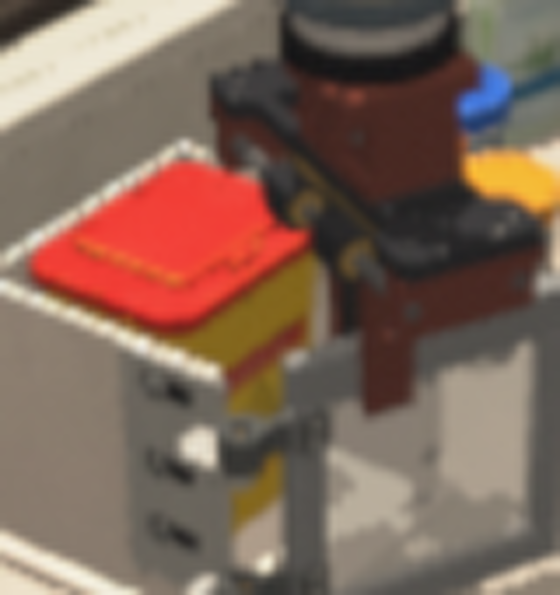

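View pics/top6.png

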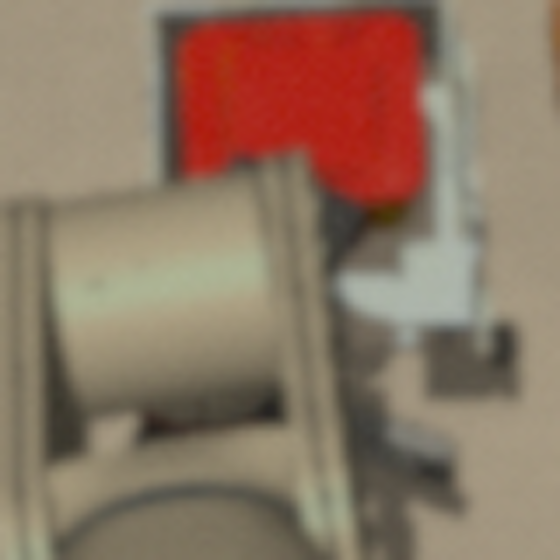

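```bash
python3 - <<'E'
from hp import *
for a,o in((-.2,0),(-.1,0),(-.03,0),(.03,0)):
    r=arc(a,219,rate=30,f=20,off=o); s=env.read_state()
    print(a,o,r,s["force"].round(2),s["wrist_torque"].round(2),s["tool_pos"].round(1))
    if r: break
else:
    for o in range(1,9):
        r=arc(.03,219,rate=10,f=20,off=o); env.hold(.05); s=env.read_state()
        print(o,r,s["force"].round(2),s["tool_pos"].round(1),s["time_s"])
        if r or s["force"][0]<-18: break
for n,roi in(("scene",(170,150,80,85)),("top",(190,140,80,80))):
    im=viewer.camera(n);cv2.imwrite(f"pics/raw_{n}7.png",im)
    overlay(im,n,[],roi,7,f"pics/{n}7.png")
E
```

```text
-0.2 0 False [0.16 0.02 0.03] [-0.02 -0.07  0.04] [552.2  95.3 218.9]
-0.1 0 False [ 0.25 -0.7  -0.33] [-0.02 -0.09  0.03] [558.7  94.3 219. ]
-0.03 0 False [-0.5  -0.7  -0.04] [-0.09 -0.03 -0.01] [563.2  94.  218.9]
0.03 0 False [-2.43  0.26  0.15] [ 0.06  0.26 -0.02] [567.   94.  218.9]
1 False [-2.36  0.93  0.49] [568.2  94.  218.9] 23.6583
2 False [-1.81  0.5  -0.7 ] [569.3  94.  219. ] 23.9583
3 False [-1.38  1.08 -0.2 ] [570.5  94.  219. ] 24.2583
4 False [-5.71  1.03  1.24] [570.9  94.1 218.9] 24.5583
5 False [-8.16  0.62  3.97] [571.2  94.1 218.9] 24.8583
6 False [-11.2    1.22   6.38] [571.4  94.1 218.8] 25.1583
7 False [-14.01   0.99   9.38] [571.7  94.2 218.8] 25.4583
8 False [-17.36   1.08  11.03] [571.9  94.2 218.7] 25.7583
```

View pics/scene7.png

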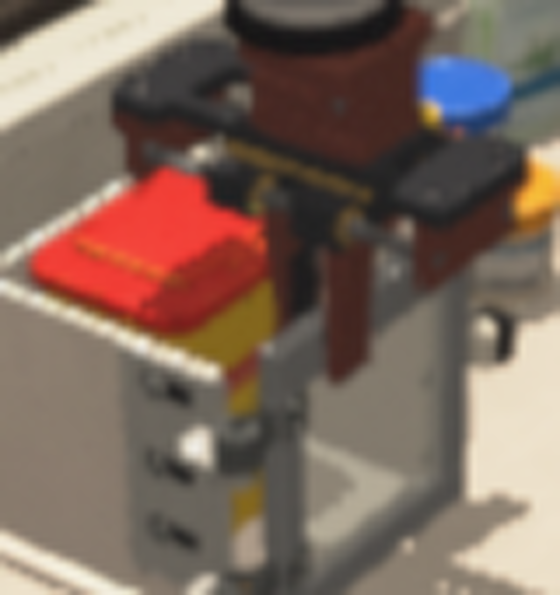

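View pics/top7.png

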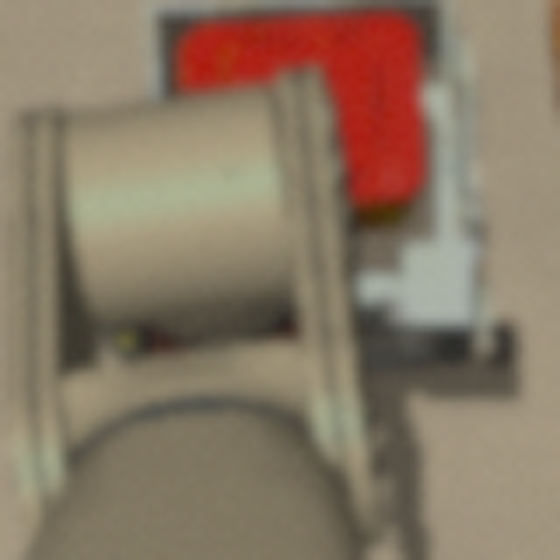

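```bash
python3 - <<'E'
from hp import *
arc(.04,219,rate=20,off=2.5); set_gripper(40)
s=env.read_state(); print(s["force"],s["tool_pos"])
p=s["tool_pos"]
env.move_l((p[0],p[1],330),rate=150)
env.reach((480,300,400),q(-.3)); print(env.read_state()["time_s"])
for n,roi in(("scene",(170,150,80,85)),("top",(195,135,75,75))):
    im=viewer.camera(n);cv2.imwrite(f"pics/raw_{n}8.png",im)
    overlay(im,n,[],roi,7,f"pics/{n}8.png")
E
```

```text
[ 0.42328686 -0.44753547 -0.42236025] [570.61786102  94.09629208 219.01588343]
28.6417
```

View pics/scene8.png

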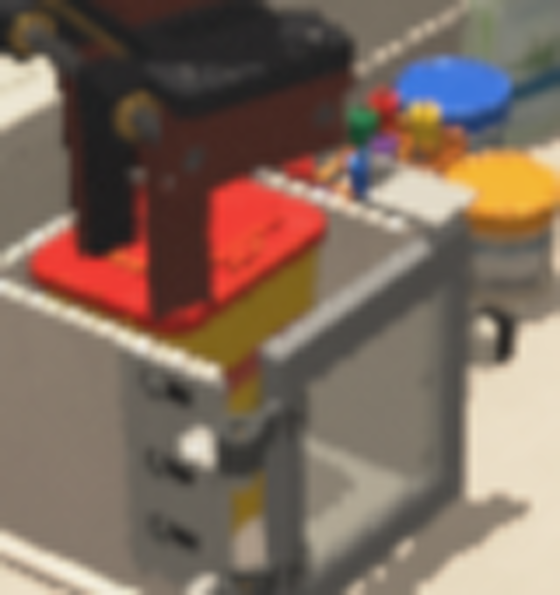

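View pics/top8.png

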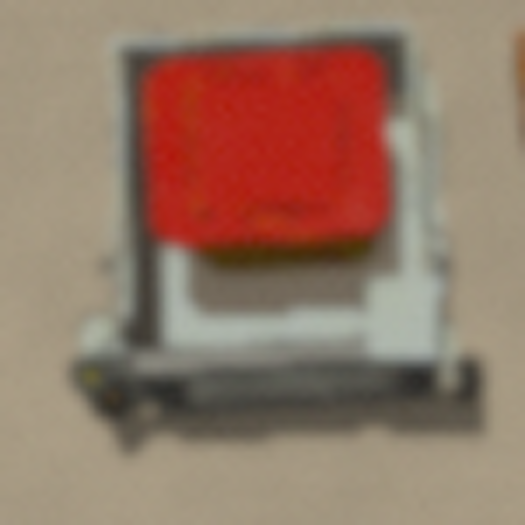

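```bash
python3 - <<'E'
from hp import *
def dp(yaw): 
    p=np.r_[AX,0]-w((0,0,0,yaw),[(0,95,0)])[0]; return (p[0],p[1],18.5,yaw)
for y,c in((0.06,(0,255,0)),(-.05,(0,0,255))):
    pass
it=[(dp(.06),box(-6,6,-73,73,0,150),(0,255,0)),(dp(-.03),box(-6,6,-73,73,0,150),(0,0,255))]
overlay(cv2.imread("pics/raw_top8.png"),"top",it,(200,165,70,40),11,"pics/t9.png")
overlay(cv2.imread("pics/raw_scene8.png"),"scene",it,(195,170,55,70),8,"pics/s9.png")
overlay(cv2.imread("pics/raw_scene8.png"),"scene",[],(195,170,55,70),8,"pics/s9b.png")
E
```

```text
(no output)
```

View pics/t9.png

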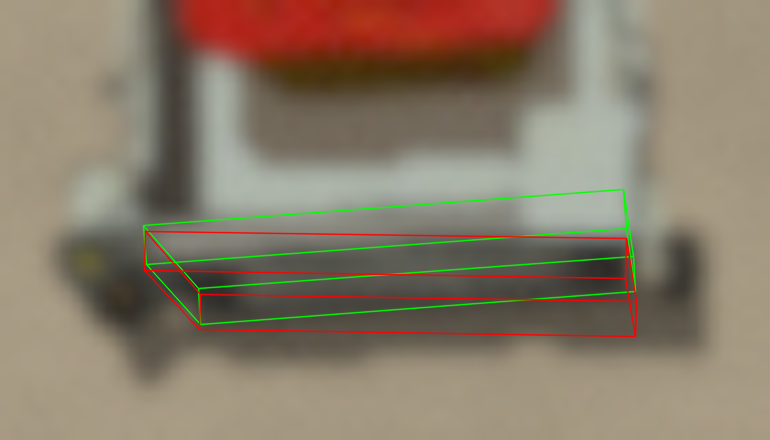

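View pics/s9.png

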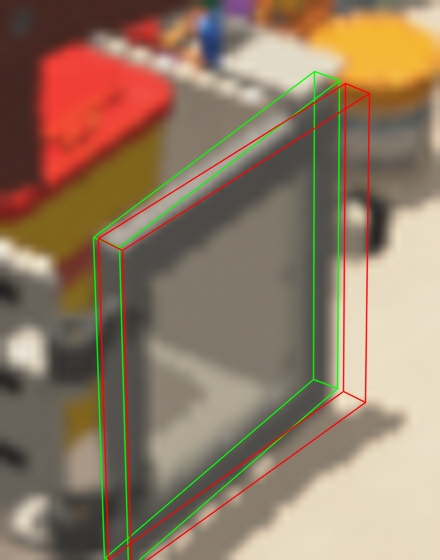

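View pics/s9b.png

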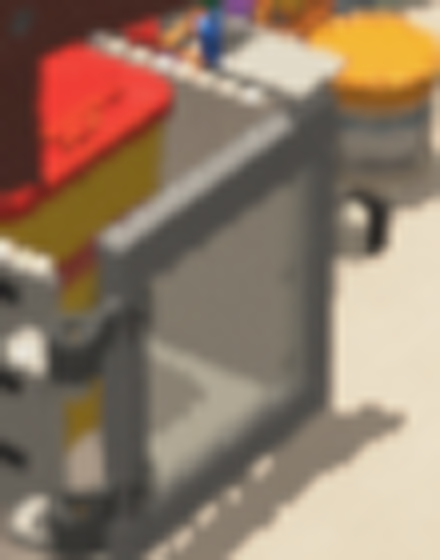

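```bash
python3 - <<'E'
from hp import *
Q=q(-1.53)
env.reach((500,19,350),Q); set_gripper(0)
env.move_l((530,19,212),Q,rate=150); env.hold(.1); p0=env.read_state(); print(p0["tool_pos"],p0["width"],p0["time_s"])
r=env.move_l((575,19,212),Q,rate=15,f_stop=9); s=env.read_state(); print(r,s["tool_pos"],s["force"]-p0["force"])
env.hold(.1); s=env.read_state(); print(s["tool_pos"],s["force"]-p0["force"])
env.move_l((530,19,212),Q,rate=80)
env.move_l((530,19,350),Q,rate=150)
env.reach((420,-250,400),Q); print(env.read_state()["time_s"])
for n in("scene","top"):
    im=viewer.camera(n);cv2.imwrite(f"pics/raw_{n}9.png",im)
    cv2.imwrite(f"pics/{n}9.png",cv2.resize(im,None,fx=1.5,fy=1.5))
E
python3 - <<'E'
import cv2,sys
sys.path.insert(0,'.')
s=cv2.imread("pics/raw_scene9.png");cv2.imwrite("pics/s10.png",cv2.resize(s[170:240,195:250],None,fx=8,fy=8,interpolation=cv2.INTER_CUBIC))
E
```

```text
[530.38712076  19.03818397 212.96012197] 0.36358215977105224 31.775
True [552.466054    18.98386499 211.43910669] [ 0.02738447  0.64147907 -1.16725169]
[552.28915231  18.99676619 211.24539128] [ 0.32814721 -0.92401139 -0.28532323]
36.1333
```

View pics/top9.png

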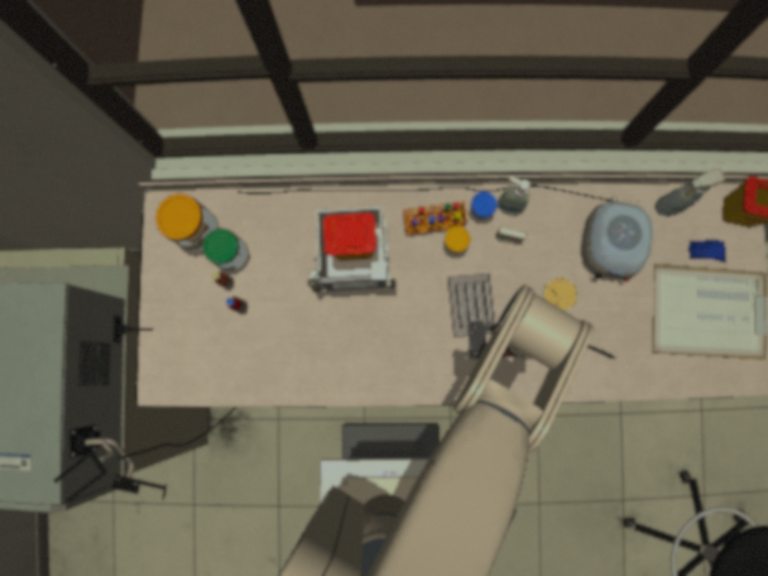

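View pics/s10.png

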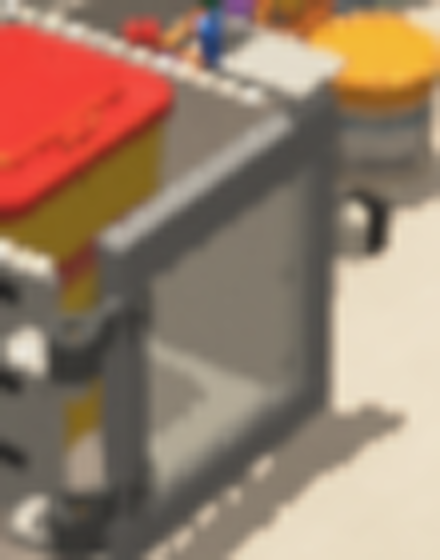

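```bash
python3 - <<'E'
from hp import *
Q=q(-1.53)
env.reach((530,19,330),Q)
env.move_l((540,19,212),Q,rate=180); env.hold(.1); p0=env.read_state(); print(p0["time_s"])
for x in list(range(550,566)):
    env.move_l((x,19,212),Q,rate=20); env.hold(.05)
    f=[];
    for i in range(2): f.append(env.read_state()["force"]-p0["force"]); env.hold(.02)
    s=env.read_state(); fx=np.mean(f,0); print(x,s["tool_pos"].round(2),fx.round(2))
    if fx[0]<-12: break
print(s["time_s"])
E
```

```text
38.2917
550 [549.84  19.01 211.88] [ 0.38  0.47 -1.63]
551 [550.97  18.99 211.99] [ 0.94  0.33 -1.62]
552 [552.01  18.99 212.02] [ 0.39  0.53 -1.21]
553 [552.59  19.03 211.87] [-1.7   0.47 -0.19]
554 [552.76  19.   211.81] [-6.65  0.21  2.99]
555 [552.9   19.02 211.77] [-10.03   0.43   6.72]
556 [553.05  19.   211.72] [-13.62  -0.55   8.97]
41.025
```

```bash
python3 - <<'E'
from hp import *
Q=q(-1.53)
env.move_l((530,19,212),Q,rate=80)
env.move_l((520,19,350),Q,rate=180)
env.reach((420,-250,400),Q); env.hold(.5)
for n in("scene","top"):
    im=viewer.camera(n);cv2.imwrite(f"pics/raw_{n}11.png",im); a=cv2.imread(f"pics/raw_{n}9.png")
    roi=(slice(170,245),slice(160,250)) if n=="scene" else (slice(130,205),slice(200,270))
    print(n,cv2.absdiff(im,a)[roi].max())
cv2.imwrite("pics/s11.png",cv2.resize(cv2.imread("pics/raw_scene11.png"),None,fx=1.5,fy=1.5))
s=env.read_state(); print(s["time_s"],s["force"])
E
```

```text
scene 3
top 13
44.1417 [ 0.03352298  0.12800232 -0.35483247]
```

View pics/s11.png

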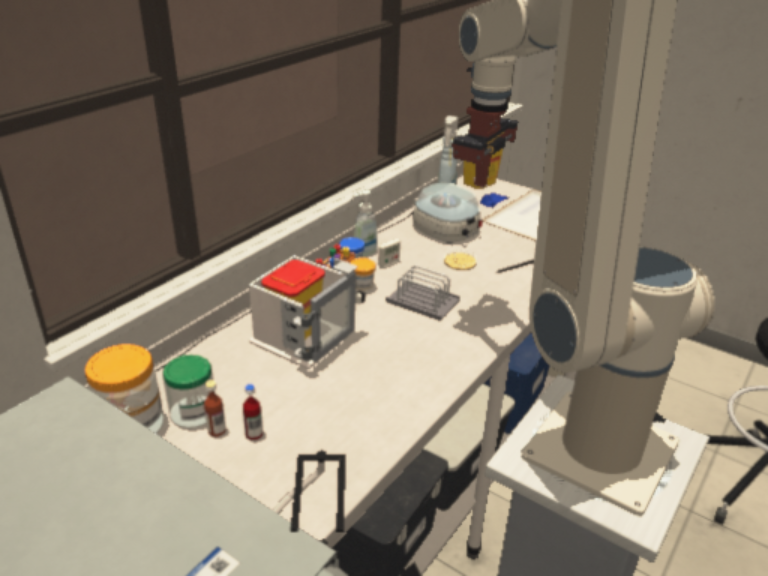

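The door (scene picture, about 330,310) is hung and shut on the holder. The bottles, cup and dish are where they were in the first picture, and the arm is clear of everything.

```bash
python3 -c "
from station import workorder,env
workorder.sign_off(); print(env.read_state()['time_s'])"
```

```text
the job is handed in; nothing more can be done
the job is handed in; nothing more can be done
```

The door is back on the holder and shut, and I handed the job in at about 44 s; sign-off gives no verdict.

**What I did:** I lifted the door out of the rack and found the pins by light side touches of about 3 N in x and y. Both knuckles went over the pins on the first try, and lowering stopped on the lugs at about 9 N. I swung the door shut in a loose pinch, pushing with up to 17 N at the grip, then let go and moved clear.

**Last checks:**
- **Catch:** a push of about 13 N near the free end met a stiff stop with no yielding. That is well above the 3 to 5 N the roller needs, so I take the door to be behind the roller and on the bumpers.
- **Position:** the last two pictures of the holder showed no change, so the door was at rest. The bottles, dish and cup looked to be in their starting places; I compared them by eye only.

**What disagreed:**
- **Shut angle:** the scene camera gave a door yaw in the world of about 0.06 to 0.09 rad, while the push contact point gave about 0.02 rad if the finger is 10 mm deep on that side. Both are well past the angle where the edge first meets the roller. The contact figure alone could not rule out the edge resting on the roller; the stiff stop is what does.
- **Holder yaw:** separate estimates ranged from about 0.02 to 0.055 rad.
- **Roller snap:** I did not see a clear force peak as the edge passed the roller. Only about 2.4 N showed, and force was sampled only after each step.

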